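# Pass a carton under the height-gauge bar

### The arm

A 7-joint arm with a two-finger parallel gripper is mounted at the origin on a cart in front of the work surface, level with it; the furniture and walls round the work are solid. World frame = base frame: x ahead of the robot, y to its left, z up, the work surface at z = 0. Lengths are in m, angles in rad, forces in N, time in s.
With the tool pointing down it reaches from about 0.425 to 1.025 m from the base axis. Payload 3.6 kg.
Tool frame: the origin (TCP) lies at the very end of the fingers, on their centre line; the grasp point (between the pads) lies 19 mm behind it (bot.grip_point_offset is the distance from the TCP to the grasp point, in m); z points along the fingers, y is the line along which they close (so a half turn about z gives the same grasp; the last joint's range is limited). The gripper opens to 85 mm and grips with 20 to 120 N. Pads are 22 mm wide; open, the fingers measure 114 mm over their backs; the gripper's body (76 mm by 85 mm) begins 54 mm behind the grasp point. The pads swing forward as they close: fully open they stand 13 mm farther back than shut.
Start: joints at [-1.371, 0.591, 0.048, 1.609, -0.033, 0.943, -0.034], TCP at [0.21, 0.694, 0.192] pointing down, gripper open.
Joint ranges: [-2.69, 2.69], [-0.47, 2.24], [-1.27, 1.36], [0.19, 2.51], [-1.53, 4.68], [0.08, 2.07], [-3.09, 3.09]. Speed limits (rad/s): [2.57, 2.57, 3.14, 3.14, 3.14, 3.14, 3.14].

### API

Orientations are given as a rotation vector (axis times angle).
In Python, from station import bot gives the robot as it stands. The module is installed in compiled form; this text tells all that it offers. Calls block until the motion is done:
- bot.move_ptp(position, orientation): joint-space move of the TCP to a pose.
- bot.move_l(position, ori=None, velocity=0.15): straight line of the TCP; ori=None keeps the orientation; velocity is the mean speed in m/s.
- bot.movej(angles): joint-space move.
- bot.move_gripper(opening): finger opening in m; the grip force is fixed at half the most; returns when the fingers have stopped.
- bot.sleep(seconds).
- bot.solve_ik(position, orientation): joint angles nearest the present ones, or None.
- bot.camera(name): name is "scene" or "top" or "wrist"; returns a dict with "frame" (420x560x3 uint8, red, green, blue), "vertical_fov" (degrees; the focal length in pixels is half the picture's height over the tangent of half this angle, whatever the lens; pixels are square), "cx", "cy" (the principal point, pixels), "T" (4x4, takes a point from camera to world coordinates); the wrist camera has in their place "hand_eye" (4x4, takes a point from camera to tool coordinates, whose origin is the TCP and whose axes are the flange's). Camera axes: x right, y down, z forward; pixel columns grow to the right and rows downward; lengths in m; the calibration is good to about 2 mm. The wrist camera is an equidistant fisheye: a pixel r from the principal point sees the ray r / f radians off the axis. A picture is of the moment at which its call begins: read the wrist's pose just before it. There is no depth.
A pose or a line that the arm cannot do raises bot.Unreachable and nothing moves.
- bot.job_done(): hands the job in; it is judged then, once.
Trained networks look in a picture, given as the dict that the camera call returned (one of the last four; its "shot" number tells which), for a name from the list of things; names that differ only in an ending like _2 or _b are one class to them, and where a whole thing is asked for, a point or a joint stands for the part that bears it (a point fixed in the world has none). Each returns a list of dicts, best first, with "score" (0 to 1); they miss things now and then, are a little off and sometimes report something else, mostly with a low value. They report only what shows in the picture. A call takes as long as a camera call. They do not tell look-alikes from the thing itself.
- bot.recognise(target, picture): "box" ([left, top, right, bottom] in pixels, round what is visible of it).
- bot.masks_of(target, picture): "pixels" (420x560 bool, what is visible of it) and "box" ([left, top, right, bottom] in pixels, round what is visible of it).
Readings, each from a call of its own:
- bot.get_t(): time.
- bot.get_joints(): joint angles.
- bot.get_dq(): joint speeds.
- bot.get_joint_torque(): joint torques, N m.
- bot.get_tcp_pos(): TCP position.
- bot.get_tcp_rot(): TCP orientation.
- bot.get_force(): force on the tool from outside, world axes, zero at the start.
- bot.get_torque(): the same for the moment, N m.
- bot.get_grip_width(): finger opening in m.
- bot.get_finger_force(): force on a finger pad.
Only numpy, scipy, OpenCV 4.12 (cv2) and the standard library are available. Lean on these libraries where they do the work, as an engineer would, in place of code of your own. Each camera call takes 0.05 s, during which the arm holds its last target. There are 200 camera calls.

### The job

Check that the flatter medicine carton near the right front of the table clears the height limit: lay it flat, lengthwise, on the open end of the height gauge, then push it along the lane under the fixed bridge bar until it meets the sprung stop, and press it against the stop with about 10 N for a second (never more than 18 N). Then let go and leave it lying there under the bar; do not disturb the other things.

Things in the scene. Friction and masses are not known exactly. Their poses are not given: they have to be found in the camera images.
- carton: the carton to check: white with a red end band, 55 (x) x 110 (y) x 35 mm (z), 0.05 to 0.11 kg. Origin at the centre of its underside, y along its length, z up. It starts flat on the table near its right front, its length within 0.5 rad of world y.
- gauge: fixed height gauge: white base plate 300 x 100 x 8 mm on the table with aluminium rails and a bridge bar. Origin under the plate's centre, at table height; +x is the push direction along the lane (roughly world -y, the robot's right, within 0.2 rad), z up. Plate top at z 8 mm. All x, y, z below are in this frame, mm. Open landing end without rails: x -150 to -48.
- lane_mouth (a point): middle of the lane on the plate's top (z 8) where the straight rails begin, x -10 of the gauge. Flared cheeks lead in from x -48 (86 apart) to x -10; straight rails follow from x -10 to 95, lane 60 wide between them, so the carton has 2.5 to spare each side. Cheeks and rails reach z 20. Pushing the carton along takes under 2 N before it meets the stop.
- bar_mid (a point): middle of the bridge bar's underside, x 25, z 46 of the gauge (38 above the plate, 3 above the carton). Bar x 17 to 33, top z 60; its posts stand at y 37 to 48 either side, z up to 63. The fingers do not fit under the bar and need not: the carton's near end stays before the bar, at least 20 short of it.
- stop_unit: foot of the stop at x 143, z 8 of the gauge, same axes. Rods on it carry a sprung steel stop plate (50 wide, z 11 to 39), clamped elsewhere each time: its face is somewhere from x 60 to 100, not measured, found by feel. It gives 1 mm per 3 N, 9 mm at most, and moves the carton back that much when the push ends. Robot parts touching gauge or stop: under 20 N.
- tall_carton: bystander: a thicker carton, white with pink stripes, 55 x 120 x 45 mm, too high for the gauge; leave it alone
- tape_roll: bystander: flat roll of masking tape, 83 mm across, 19 mm high
- blister: bystander: blister strip of red tablets, 39 x 78 x 5 mm, lying flat
- ink_pad: bystander: closed ink pad, 73 x 110 x 15 mm
- pill_bottle: bystander: standing white pill bottle, 43 mm across, 77 mm high
- stamp: bystander: standing rubber stamp with wooden foot, 26 x 50 x 72 mm
- cards: bystander: stack of cards, 65 x 89 x 36 mm
Mind the look-alikes: they are no part of the job. What is shaped like the carton but yellow is not meant.

How it is judged:
By the outcome, as a careful person would: the job done as asked, in the order asked, and still so for the second after the job is handed in, with the robot touching nothing.
It also fails if it takes over 64 s, if anything falls off the work surface, if the arm or the gripper's body presses on something with over 40 N, if the wrist force passes 120 N, or if a joint passes its speed limit or range.

## Working session

There is one attempt and no reset: what is moved stays moved. The work goes in short steps, each a Python script; the robot and the scene stay as the last script left them, time stands still between calls to the robot, and variables do not carry over. Pictures are saved under pics/ and viewed, at most 10 in all, crops included, and the job is handed in when it is done.

```bash
mkdir -p pics; cat > h.py <<'E'
from station import bot
import numpy as np, cv2
from scipy.spatial.transform import Rotation as R
def K(p):
    f=p["frame"].shape[0]/2/np.tan(np.radians(p["vertical_fov"])/2); return f,p["cx"],p["cy"]
def to_world(p,uv,z):
    f,cx,cy=K(p); uv=np.atleast_2d(uv).astype(float); T=np.array(p["T"])
    d=np.c_[(uv[:,0]-cx)/f,(uv[:,1]-cy)/f,np.ones(len(uv))]@T[:3,:3].T
    o=T[:3,3]; return o+d*((z-o[2])/d[:,2])[:,None]
def to_px(p,X):
    f,cx,cy=K(p); T=np.array(p["T"]); c=(np.atleast_2d(X)-T[:3,3])@T[:3,:3]
    return np.c_[cx+f*c[:,0]/c[:,2],cy+f*c[:,1]/c[:,2]]
def save(p,n): cv2.imwrite("pics/"+n,p["frame"][:,:,::-1])
E
python3 - <<'E'
from h import *
for n in("scene","top"):
    p=bot.camera(n); save(p,n+"0.png"); print(n,K(p),np.round(p["T"],3).tolist())
    for t in("carton","gauge","stop_unit","tall_carton"):
        for m in bot.masks_of(t,p)[:4]:
            ys,xs=np.nonzero(m["pixels"]); rr=cv2.minAreaRect(np.c_[xs,ys].astype(np.float32))
            print(t,round(m["score"],2),np.round(m["box"]),len(xs),np.round(to_world(p,cv2.boxPoints(rr),0.035 if t!='gauge' else .008)[:,:2],3).tolist())
print(bot.get_t())
E
```

```text
scene (np.float64(508.0999727766906), 269.0941272406283, 219.72033537900586) [[-0.62, -0.606, 0.498, -0.212], [-0.784, 0.488, -0.383, 0.616], [-0.01, -0.628, -0.778, 1.254], [0.0, 0.0, 0.0, 1.0]]
carton 0.56 [364. 185. 383. 204.] 234 [[0.469, -0.293], [0.479, -0.344], [0.41, -0.335], [0.402, -0.286]]
gauge 0.64 [241. 232. 290. 269.] 534 [[0.524, 0.179], [0.518, -0.007], [0.481, 0.002], [0.488, 0.186]]
stop_unit 0.19 [238. 276. 280. 309.] 911 [[0.405, 0.254], [0.428, 0.141], [0.352, 0.139], [0.332, 0.249]]
tall_carton 0.68 [330. 154. 351. 174.] 198 [[0.644, -0.313], [0.656, -0.362], [0.574, -0.351], [0.563, -0.304]]
top (np.float64(421.53191615122296), 276.193262826453, 210.4690194377566) [[-0.129, -0.972, 0.199, 0.342], [-0.992, 0.127, -0.022, 0.054], [-0.004, -0.2, -0.98, 1.131], [0.0, 0.0, 0.0, 1.0]]
carton 0.75 [368. 108. 395. 150.] 916 [[0.71, -0.236], [0.827, -0.283], [0.805, -0.341], [0.688, -0.292]]
carton 0.55 [374. 225. 418. 258.] 948 [[0.465, -0.213], [0.481, -0.332], [0.424, -0.335], [0.408, -0.218]]
gauge 0.82 [209. 202. 320. 243.] 4181 [[0.607, 0.225], [0.593, -0.084], [0.484, -0.076], [0.498, 0.227]]
stop_unit 0.68 [291. 208. 319. 230.] 402 [[0.572, -0.006], [0.562, -0.082], [0.501, -0.073], [0.511, 0.003]]
tall_carton 0.81 [366. 164. 416. 199.] 1133 [[0.628, -0.209], [0.649, -0.344], [0.585, -0.349], [0.564, -0.215]]
0.5
```

View pics/scene0.png

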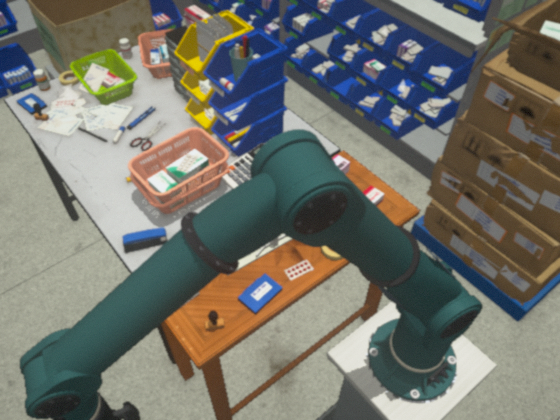

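View pics/top0.png

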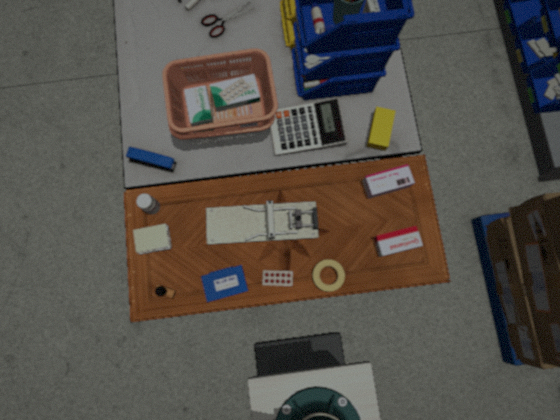

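The yellow block (381,128) and the pink-striped tall carton (389,180, farther back) are look-alikes. The box at (399,242), white with a red end band and near the right front, fits the description. The gauge is at (262,222), with its open end on the left (world +y) and the stop on the right. I'll look at both with the wrist camera.

```bash
cat >> h.py <<'E'
def down(yaw):  # tool y along world angle yaw
    y=np.array([np.cos(yaw),np.sin(yaw),0]); z=np.array([0,0,-1.]); return R.from_matrix(np.c_[np.cross(y,z),y,z]).as_rotvec()
def wrist():
    pos=np.array(bot.get_tcp_pos()); rot=R.from_rotvec(bot.get_tcp_rot()).as_matrix()
    p=bot.camera("wrist"); T=np.eye(4); T[:3,:3]=rot; T[:3,3]=pos; p["T"]=T@np.array(p["hand_eye"]); return p
def w_px(p,X):
    f,cx,cy=K(p); c=(np.atleast_2d(X)-p["T"][:3,3])@p["T"][:3,:3]; r=np.hypot(c[:,0],c[:,1]); th=np.arctan2(r,c[:,2]); r=np.maximum(r,1e-9)
    return np.c_[cx+f*th*c[:,0]/r,cy+f*th*c[:,1]/r]
def rectify(p,img,c,z,half,mm=1.):
    n=int(2*half*1000/mm); i=(np.arange(n)+.5)*mm/1000-half
    X,Y=np.meshgrid(c[0]+i,c[1]-i) # columns:+x, rows:-y
    q=w_px(p,np.c_[X.ravel(),Y.ravel(),np.full(X.size,z)]).astype(np.float32).reshape(n,n,2)
    return cv2.remap(img,q[...,0].copy(),q[...,1].copy(),cv2.INTER_LINEAR)
def rect_world(mask,c,half,mm=1.):
    k,_=cv2.findContours((mask>127).astype(np.uint8),cv2.RETR_EXTERNAL,cv2.CHAIN_APPROX_NONE); k=max(k,key=cv2.contourArea)
    b=cv2.boxPoints(cv2.minAreaRect(k)); return np.c_[c[0]-half+(b[:,0]+.5)*mm/1000,c[1]+half-(b[:,1]+.5)*mm/1000]
def box_info(b):
    e1,e2=b[1]-b[0],b[2]-b[1]; L,S=(e1,e2) if np.linalg.norm(e1)>np.linalg.norm(e2) else (e2,e1)
    if L[1]>0: L=-L
    return b.mean(0).round(4),np.round([np.linalg.norm(L),np.linalg.norm(S)],4),round(float(np.arctan2(L[1],L[0])),4)
E
python3 - <<'E'
from h import *
print(np.round(R.from_rotvec(bot.get_tcp_rot()).as_matrix(),2).tolist())
for y in(0,np.pi):
    for P in((.55,.1,.3),(.445,-.275,.3)):
        print(y,P,np.round(bot.solve_ik(P,down(y)),2))
import sys
J=lambda y:bot.solve_ik((.55,.1,.3),down(y))
yaw=min((0,np.pi),key=lambda y:abs(np.array(J(y))[6])); print("yaw",yaw)
for n,P,z,h in(("gauge",(.545,.073),.008,.2),("carton",(.445,-.275),.035,.12)):
    bot.move_ptp((*P,.32 if n=="gauge" else .25),down(yaw)); p=wrist(); save(p,n+"_w.png")
    if n=="gauge":print(K(p),np.round(p["hand_eye"],3).tolist())
    print(n,np.round(p["T"][:3,3],3))
    cv2.imwrite(f"pics/{n}_r.png",rectify(p,p["frame"],P,z,h,h/.3)[:,:,::-1])
    np.save(n+"_T.npy",p["T"])
    for m in bot.masks_of(n,p)[:3]:
        M=rectify(p,(m["pixels"]*255).astype(np.uint8),P,z,h); print(round(m["score"],2),np.round(m["box"]), box_info(rect_world(M,P,h)) if (M>127).any() else 0)
print(bot.get_t())
E
```

```text
[[-0.96, 0.29, 0.0], [0.29, 0.96, -0.0], [-0.0, -0.0, -1.0]]
0 (0.55, 0.1, 0.3) [-0.71  0.3   0.58  1.89 -0.19  1.01 -0.05]
0 (0.445, -0.275, 0.3) [-0.31  0.33  1.01  1.97 -0.33  1.02  0.85]
3.141592653589793 (0.55, 0.1, 0.3) [-0.15  0.27 -0.14  1.86  0.04  1.01  2.84]
3.141592653589793 (0.445, -0.275, 0.3) [-0.41  0.41  1.2   1.97 -0.44  1.06 -2.15]
yaw 0
(np.float64(325.19226210127806), 283.4411774397677, 210.65662953180433) [[0.0, -0.962, -0.274, 0.071], [1.0, 0.001, -0.001, 0.001], [0.001, -0.274, 0.962, -0.182], [0.0, 0.0, 0.0, 1.0]]
gauge [0.545 0.145 0.501]
0.89 [247.  70. 323. 264.] (array([0.5436, 0.0677], dtype=float32), array([0.3156, 0.1067], dtype=float32), -1.6539)
carton [ 0.446 -0.203  0.432]
0.94 [455. 160. 528. 221.] 0
0.63 [252. 132. 308. 228.] (array([ 0.4446, -0.276 ], dtype=float32), array([0.1132, 0.0571], dtype=float32), -1.4525)
4.625
```

```bash
python3 -c "
import cv2,numpy as np
a=cv2.resize(cv2.imread('pics/gauge_r.png'),(600,600),interpolation=cv2.INTER_CUBIC);cv2.imwrite('pics/g1.png',a)
a=cv2.resize(cv2.imread('pics/carton_r.png'),(600,600),interpolation=cv2.INTER_CUBIC);cv2.imwrite('pics/c1.png',a)"
```

```text
(no output)
```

View pics/g1.png

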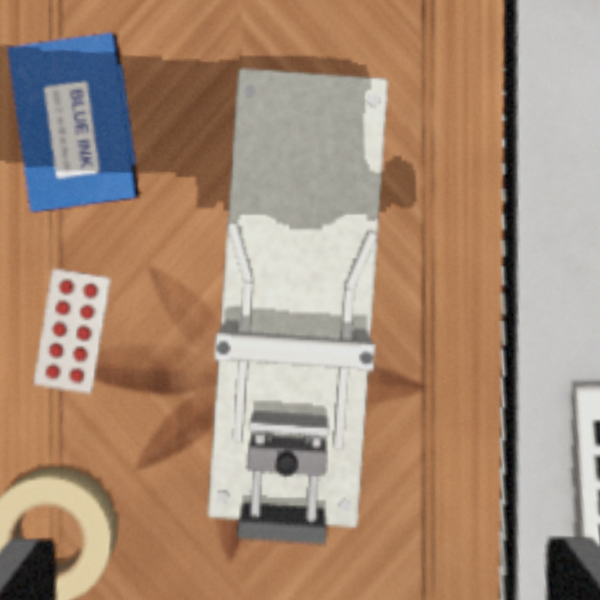

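View pics/c1.png

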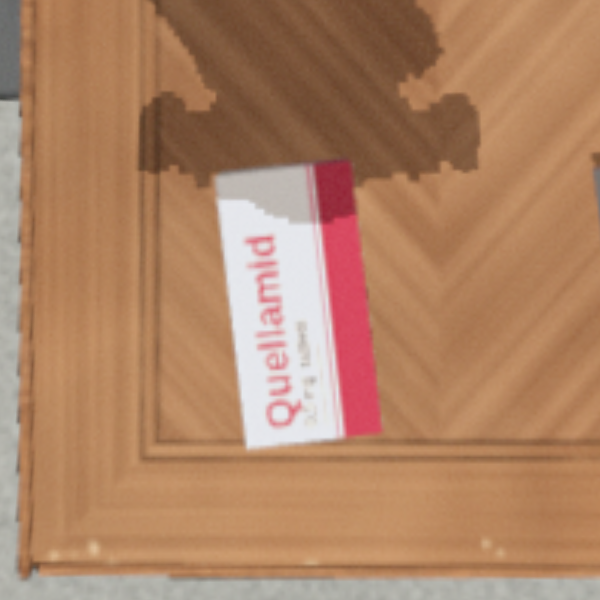

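The wrist view confirms the target: 110 x 54 mm when measured at z = 35, white with a red band. Its corners at crop (215,173), (350,160), (382,434) and (247,449) give centre (0.4444, -0.2766) and axis -1.4545. The gauge plate corners (240,69), (387,80), (357,527) and (209,517) give centre (0.5438, 0.0742) and yaw -1.638. The landing end is clear. Next I'll pick it up and place it.

```bash
cat >> h.py <<'E'
G0=np.array([.5438,.0742]); GY=-1.638; ex=np.array([np.cos(GY),np.sin(GY)]); ey=np.array([-ex[1],ex[0]])
TY=GY+np.pi/2
def g(x,y,z): return np.r_[G0+ex*x/1000+ey*y/1000,z]
E
python3 - <<'E'
from h import *
c=(.4444,-.2766); o=down(-1.4545+np.pi/2)
bot.move_ptp((*c,.09),o); bot.move_l((*c,.004),velocity=.1)
print("F",np.round(bot.get_force(),1)); bot.move_gripper(.04); print("w",bot.get_grip_width(),bot.get_finger_force(),bot.get_tcp_pos())
bot.move_l((*c,.14),velocity=.15); print("w",bot.get_grip_width())
bot.move_ptp(g(-98,0,.12),down(TY)); bot.move_l(g(-98,0,.03),velocity=.12); f0=np.array(bot.get_force()); bot.move_l(g(-98,0,.0125),velocity=.03)
print("F",np.round(f0,1),np.round(bot.get_force(),1),bot.get_grip_width(),bot.get_t())
bot.move_gripper(.085); bot.move_l(g(-98,0,.13),velocity=.15)
bot.move_gripper(0.); bot.move_ptp(g(-200,0,.2),down(TY)); p=wrist(); c=g(-60,0,0)[:2]
a=rectify(p,p["frame"],c,.043,.15,.5); cv2.imwrite("pics/placed.png",a[:,:,::-1]); print(bot.get_t())
for m in bot.masks_of("carton",p)[:3]:
    M=rectify(p,(m["pixels"]*255).astype(np.uint8),c,.043,.15); print(round(m["score"],2),np.round(m["box"]), box_info(rect_world(M,c,.15)) if (M>127).any() else 0)
E
```

```text
F [ 0.7  0.  -0.4]
w 0.03975945683805304 0.0 [ 0.44444063 -0.2765906   0.0040804 ]
w 0.04018965545354518
F [0.3 0.9 0.6] [ 0.6 -0.9 -0.2] 0.04012692423399521 11.2083
14.0333
```

View pics/placed.png

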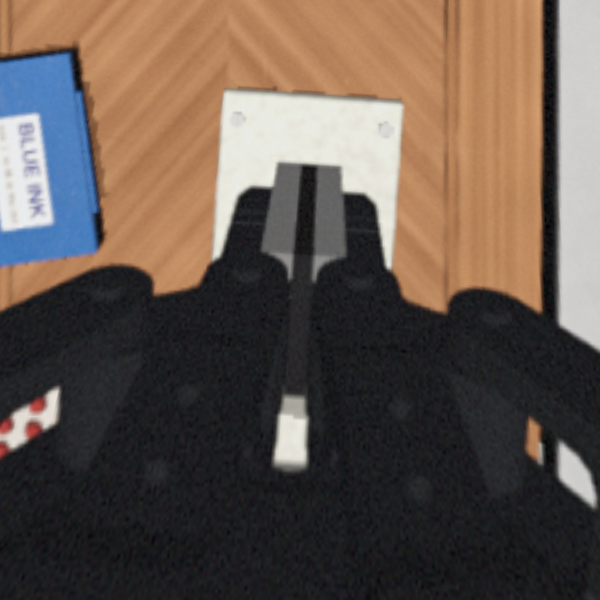

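The grasp failed: the fingers closed to 40 mm on nothing, and the plate in view is empty. I'll look for the carton.

```bash
python3 - <<'E'
from h import *
bot.move_gripper(.085)
P=(.445,-.275)
bot.move_ptp((*P,.25),down(.1163)); p=wrist(); save(p,"c2w.png")
a=p["frame"]; r=rectify(p,a,P,.035,.15,.5)
cv2.imwrite("pics/c2.png",cv2.resize(np.hstack([cv2.resize(r,(420,420)),a[:,70:490]]),(800,400))[:,:,::-1])
print(bot.get_tcp_pos(),bot.get_grip_width(),bot.get_t())
for m in bot.masks_of("carton",p)[:3]:
    M=rectify(p,(m["pixels"]*255).astype(np.uint8),P,.035,.15); print(round(m["score"],2),np.round(m["box"]), box_info(rect_world(M,P,.15)) if (M>127).any() else 0)
E
```

```text
[ 0.44583784 -0.27399901  0.24976352] 0.08513884852683758 16.9417
0.98 [453. 180. 519. 247.] 0
0.64 [258. 134. 304. 223.] (array([ 0.4443, -0.2767], dtype=float32), array([0.1137, 0.0573], dtype=float32), -1.4529)
0.41 [219.   0. 284.  57.] (array([ 0.3855, -0.1275], dtype=float32), array([0.032, 0.004], dtype=float32), 0.0)
```

View pics/c2.png

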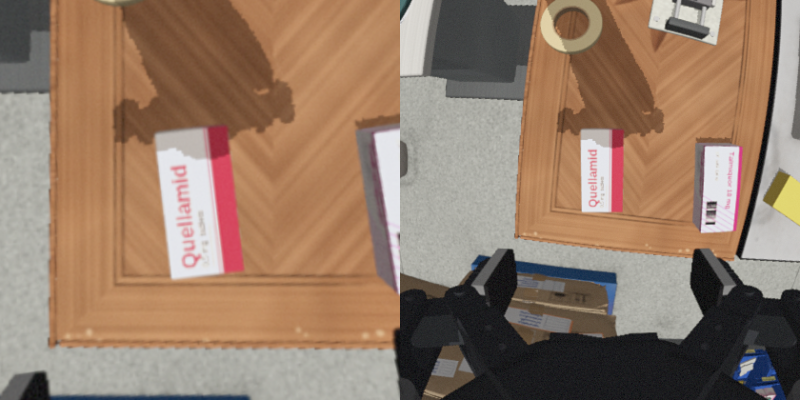

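The carton is still exactly where it was, so the fingers closed above it. In the wrist picture the fingertips also sit about 25–40 mm nearer the camera than the stated TCP. I'll measure the real tip offset by touching bare table with the fingers closed.

```bash
python3 - <<'E'
from h import *
print(bot.grip_point_offset)
bot.move_gripper(0.); bot.move_ptp((.5,-.15,.06),down(0)); 
bot.move_l((.5,-.15,.008),velocity=.08); bot.sleep(.1); f0=np.array(bot.get_force()); print(f0.round(1),bot.get_t())
z=.008
while z>-.04:
    z-=.002; bot.move_l((.5,-.15,z),velocity=.04); df=np.array(bot.get_force())-f0
    if abs(df[2])>2.5: break
print(z,bot.get_tcp_pos(),df.round(1),bot.get_t(),bot.get_grip_width())
bot.move_l((.5,-.15,.05),velocity=.15)
E
```

```text
0.0187
[-0.3 -1.3  0.2] 19.5917
-0.04000000000000002 [ 0.50021657 -0.14998822 -0.03901028] [-0.7  2.7 10.2] 25.5917 0.00018187510212279995
```

The real closed fingertips are 38.5 mm short of the reported TCP along the tool axis, and the image agrees. I'll correct for that and pick again.

```bash
echo 'D=.0385 # real closed tips are D above the reported TCP' >> h.py
python3 - <<'E'
from h import *
import sys
c=(.4444,-.2766); o=down(-1.4545+np.pi/2)
bot.move_gripper(.085); bot.move_ptp((*c,.03),o); f0=np.array(bot.get_force())
for z in (.02,.01,.002): 
    bot.move_l((*c,z-D),velocity=.08); df=np.array(bot.get_force())-f0
    if np.linalg.norm(df)>6: print("contact",z,df.round(1)); bot.move_l((*c,.05)); sys.exit()
bot.move_gripper(.03); w=bot.get_grip_width(); print("w",w,bot.get_finger_force(),bot.get_t())
if w<.05: bot.move_gripper(.085); bot.move_l((*c,.08)); sys.exit()
bot.move_l((*c,.08),velocity=.2); print("w",bot.get_grip_width())
bot.move_ptp(g(-98,0,.07),down(TY)); bot.move_l(g(-98,0,.02-D),velocity=.12); f0=np.array(bot.get_force()); bot.move_l(g(-98,0,.0105-D),velocity=.04)
print("F",f0.round(1),np.round(bot.get_force(),1),bot.get_grip_width(),bot.get_t())
bot.move_gripper(.085); bot.move_l(g(-98,0,.06),velocity=.2)
bot.move_ptp(g(-210,0,.12),down(TY)); p=wrist(); save(p,"pl_w.png"); C=g(-60,0,0)[:2]
print(bot.get_t())
cv2.imwrite("pics/placed2.png",rectify(p,p["frame"],C,.043,.15,.5)[:,:,::-1])
for m in bot.masks_of("carton",p)[:3]:
    M=rectify(p,(m["pixels"]*255).astype(np.uint8),C,.043,.15); print(round(m["score"],2),np.round(m["box"]), box_info(rect_world(M,C,.15)) if (M>127).any() else 0)
print(g(-98,0,0))
E
```

```text
w 0.05421450982104378 63.96289587020874 29.4167
w 0.054206626632246194
F [ 0.2  0.1 -0.5] [ 0.9  0.4 -0.4] 0.05406754443911192 33.1167
34.75
0.75 [252. 256. 312. 356.] (array([0.5517, 0.1857]), array([0.1129, 0.056 ]), -1.6421)
0.17 [ 98. 236. 190. 330.] (array([0.4218, 0.2321]), array([0.063, 0.047]), -1.5708)
[0.550381   0.17197878 0.        ]
```

View pics/placed2.png

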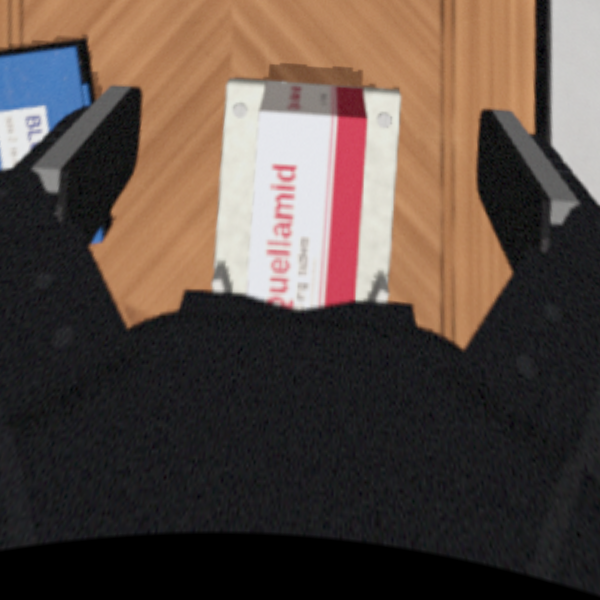

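The carton lies flat and straight on the landing end, with its rear edge at crop row 110, about where I planned it. Now I'll push it with closed fingers, watching the force.

```bash
python3 - <<'E'
from h import *
import sys
Z=.016-D; e3=np.r_[ex,0]
bot.move_gripper(0.); bot.move_ptp(g(-195,0,.02),down(TY)); bot.move_l(g(-195,0,Z),velocity=.12); bot.sleep(.1)
F=lambda n=6:np.mean([(bot.sleep(.008),bot.get_force())[1] for _ in range(n)],0)
f0=F(); fx=lambda n=4:-float((F(n)-f0)@e3)
print("t",bot.get_t(),f0.round(1))
x=-195.; log=[]
def go(nx,v):
    global x; x=nx; bot.move_l(g(x,0,Z),velocity=v); f=fx(); log.append((x,round(f,1))); return f
go(-168,.1); f=0
while x<-66 and f<4: f=go(min(x+10,-66),.07)
while x<-15 and f<4 and bot.get_t()<56: f=go(x+2.5,.04)
while f<10 and x<-10 and bot.get_t()<58:
    f=go(x+float(np.clip((10.5-f)/3.2,.3,1.5)),.02)
print(log,bot.get_t(),[round(float(v),4) for v in bot.get_tcp_pos()],g(x,0,Z).round(4))
h=[]
t0=bot.get_t()
while bot.get_t()-t0<1.15: h.append(round(fx(8),1))
print(h)
if x>-66: 
    bot.move_l(g(x-40,0,Z),velocity=.12); bot.move_l(g(x-60,0,.1),velocity=.25)
    p=wrist(); save(p,"end_w.png"); t=bot.camera("top"); save(t,"end_t.png")
print(bot.get_t())
E
```

```text
t 36.7083 [-0.1 -0.1  0.1]
[(-168, 0.3), (-158, 0.3), (-148, 0.3), (-138, 0.5), (-128, 0.5), (-118, 0.4), (-108, 0.4), (-98, 0.4), (-88, 0.8), (-78, 0.0), (-68, 0.6), (-66, 0.2), (-63.5, -0.2), (-61.0, 0.0), (-58.5, 0.3), (-56.0, 0.3), (-53.5, -0.3), (-51.0, 0.4), (-48.5, 0.2), (-46.0, 0.2), (-43.5, 1.7), (-41.0, 5.4), (-39.5, 6.6), (-38.296576480255524, 7.8), (-37.447392765810456, 8.5), (-36.837209722511496, 9.4), (-36.50131899457689, 10.1)] 44.9417 [0.5466, 0.1161, -0.0226] [ 0.5463  0.1106 -0.0225]
[9.7, 9.9, 9.9, 9.8, 9.7, 9.9, 10.1, 9.9, 9.9, 9.5, 9.9, 9.8, 10.0, 10.1, 9.9, 10.0, 10.0, 10.1]
47.375
```

```bash
python3 -c "
import cv2,numpy as np
w=cv2.imread('pics/end_w.png');t=cv2.imread('pics/end_t.png')[160:300,190:330]
cv2.imwrite('pics/end.png',np.hstack([w[:,130:430],cv2.resize(t,(420,420),interpolation=cv2.INTER_CUBIC)]))"
```

```text
(no output)
```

View pics/end.png

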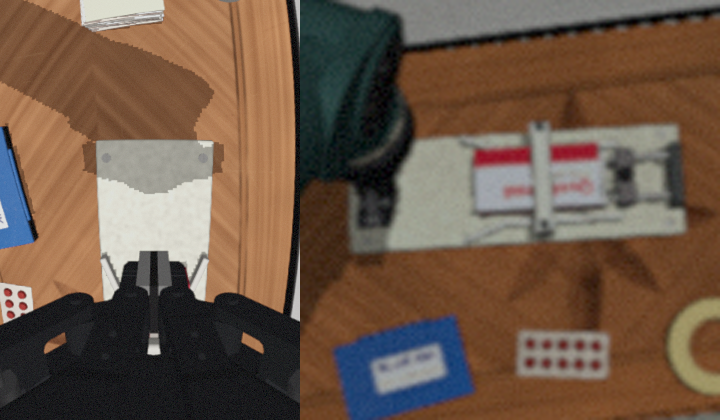

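The carton lies straight in the lane under the bar (right-hand crop, 473–605 px) against the stop plate at about 610. Its neighbours are undisturbed and the gripper is clear. Handing in.

```bash
python3 -c "
from station import bot
print(bot.job_done(),bot.get_t())"
```

```text
the job is handed in; nothing more can be done
the job is handed in; nothing more can be done
```

I handed the job in with the carton lying flat under the bridge bar against the sprung stop, after pressing it there at about 10 N for just over a second; one first grasp missed because the real fingertips sit about 38 mm short of the reported TCP, and no result was returned.

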